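# Fit the splash guard, then offer the glass up to the cutting wheel

## Task

The cutting wheel is stopped: fit the splash guard to the front of the machine by lowering it (not dropping it) over the two locating pins until its foot sits flush on the ledge, and let go of it. Then take the tall uncut glass out of its wooden cradle, carry it across, clear of the guard, and offer it up to the wheel: finish while still holding it motionless just above the top of the wheel, lying level and lengthwise in line with the wheel (square to the spindle), the middle of its length centred over the wheel, with about 8 mm of air between glass and wheel. The glass must never touch the machine or the guard, nor be dropped, the guard must stay seated, and the other things on the bench are to be left where they are.

Things in the scene. Friction and masses are not known exactly. Their poses are not given: they have to be found in the camera images.
- guard: Loose aluminium splash guard, about 0.3 kg, standing upright on the bench on its foot. Origin: centre of the foot's underside, z up. Foot: plate 46 (x) by 146 (y) by 6 mm with two 11 mm through holes at y = +58 and -58 mm. Over it, in the plane x = 0, an upright screen 92 mm wide, 4 mm thick; 80 mm tall in all. Fits either way round (half-turn symmetric).
- guard_grip (a point): Middle of the black rubber strip along the guard's top, 68 mm above the foot's underside; axes as the guard's. The strip is 14 mm thick (x), 96 mm long (y), 24 mm high: grip it here from above, closing across the 14 mm (along x).
- grinder: Glass-cutting machine, fixed. Origin: on the bench below the wheel's centre; x along the wheel's plane from the ledge end to the rear, y along the spindle to the belt side, z up. Steel trough x -175 to +110, y -70 to +70, 88 high (mm). Green pedestal and belt cover y +80 to +208, up to 160 high. Motor x +140 to +270, y 0 to +170, up to 175 high. Water pipe x +88 to +133, up to 165 high.
- guard_seat (a point): Where the guard's origin belongs: on top of the ledge across the trough's front end, midway between the two pins, 150 mm before the wheel's centre, 92 mm above the bench; axes as the grinder's. Pins: 8 mm diameter, 18 mm tall with conical tips, at y = +58 and -58 mm, so the guard's y axis must lie along the grinder's (either way round). Ledge 52 (x) by 156 (y) mm.
- wheel_crown (a point): Topmost point of the grey stone wheel, middle of its thickness, 185 mm above the bench; axes as the grinder's: x along the wheel's plane, y along the spindle. Wheel 160 mm diameter, 20 mm thick, its edge bevelled to a blunt ridge in the middle.
- glass: Tall straight uncut glass, 60 mm outside diameter, 140 mm long, walls 4 mm, about 0.33 kg, lying on its side in the cradle. Origin: on its axis at the middle of its length, 66 mm above the bench; x is its axis, towards the open end (base 10 mm thick at x = -70). Centre of mass about x = -12 mm. Grip from above across the diameter, fingers level with the axis. Either end may point forward.
- cradle: Wooden cradle for the glass, fixed. Origin: on the bench under its centre; x along the glass. Board 150 by 80 by 16 mm; two V supports 16 mm thick at x = -47 and +47 mm, up to 53 mm above the bench, 38 mm to either side (y). Between them (78 mm) the glass is free down to the board.
- whisky_glass: Bystander: short wide glass standing upright, 80 mm diameter, 85 mm high. Origin: centre of its underside.
- spare_wheel: Bystander: spare stone wheel lying flat, 104 mm diameter, 16 mm thick, with a bore. Origin: centre of its underside.
- dressing_stick: Bystander: dark dressing stick for the wheel, 110 by 22 by 22 mm, lying. Origin: centre of its underside.
- spanner: Bystander: steel spanner 120 mm long, lying. Origin: underside, near its middle.
- paste_jar: Bystander: white jar of polishing paste, 68 mm diameter, 70 mm high. Origin: centre of its underside.
- brush: Bystander: brush 170 mm long, lying. Origin: underside, near its middle.
- vase: Bystander: glass vase standing upright, 215 mm high, up to 128 mm across at the mouth. Origin: centre of its underside.
Things that resemble listed ones, but are neither listed nor needed, are in the scene too. What is shaped like the glass but green is not meant.

How it is judged:
On the way:
1. the splash guard sits flush on the ledge over both pins and has been let go (z of guard in the frame of guard_seat between -0.002 and 0.002 m and horizontal distance between guard and guard_seat below 0.003 m and angle between guard's own z axis and vertical below 0.03 rad and angle between the y axis of guard and the y axis of grinder, either way round below 0.06 rad and contact force between the fingers and guard below 0.1 N), for 0.3 s.
At the end, for the whole second after the job is handed in: Guard still seated (2 mm flush, 3 mm place) and released; glass still in the gripper, at rest, 2 to 16 mm clear above the wheel, its middle within 12 mm along and 6 mm across the crown, in line and level within 0.1 rad, touching neither machine nor guard (all of step 1 and z of glass in the frame of wheel_crown between 0.032 and 0.046 m and x of glass in the frame of wheel_crown between -0.012 and 0.012 m and y of glass in the frame of wheel_crown between -0.006 and 0.006 m and angle between the x axis of glass and the x axis of grinder, either way round below 0.1 rad and angle between glass's own x axis and vertical between 1.4708 and 1.6708 rad and contact force between the fingers and glass above 1 N and contact force between glass and grinder below 0.05 N and contact force between glass and guard below 0.05 N and linear speed of glass below 0.02 m/s and angular speed of glass below 0.2 rad/s); the arm keeps its last pose, push and grip.
It fails at once if the glass knocks against the machine, its wheel or the guard (contact force between glass and grinder above 0.5 N or contact force between glass and guard above 0.5 N).
It fails at once if the guard is dropped or knocked over ((contact force between the fingers and guard below 0.05 N and linear speed of guard above 0.3 m/s) or angle between guard's own z axis and vertical above 0.6 rad).
It fails at once if the glass is dropped (contact force between the fingers and glass below 0.05 N and linear speed of glass above 0.3 m/s).
It fails at once if another thing on the bench is pushed out of its place (30 mm) or knocked over (distance of any of whisky_glass, spare_wheel, dressing_stick, spanner, paste_jar, brush, vase from where it was at the start of the episode above 0.03 m or angle between any of whisky_glass, spare_wheel, dressing_stick, spanner, paste_jar, brush, vase's own z axis and vertical above 0.5 rad).
It also fails if it takes over 67 s, if anything falls off the work surface, if the arm or the gripper's body presses on something with over 40 N, if the wrist force passes 120 N, or if a joint passes its speed limit or range.

## Robot

A 7-joint arm with a two-finger parallel gripper is mounted at the origin on the work surface. World frame = base frame: x ahead of the robot, y to its left, z up, the work surface at z = 0. Lengths are in m, angles in rad, forces in N, time in s.
With the tool pointing down it reaches from about 0.4 to 0.85 m from the base axis. Payload 10.4 kg.
Tool frame: the origin (TCP) lies on the centre line of the jaws, within the pads' length; the fingertips stand 17 mm ahead of it and the grasp point (between the pads) lies 2 mm behind it (manip.tcp_to_tips is the distance from the TCP to the fingertips, in m); z points along the fingers, x is the direction in which the jaws open and shut, and the axes are right-handed (so a half turn about z gives the same grasp; the last joint's range is limited). The gripper opens to 85 mm and grips with 20 to 120 N. Pads are 22 mm wide; open, the fingers measure 114 mm over their backs; the gripper's body (76 mm by 85 mm) begins 54 mm behind the grasp point. The pads swing forward as they close: fully open they stand 13 mm farther back than shut.
Start: joints at [-1.361, 0.332, -0.065, 1.46, 0.022, 1.35, -0.088], TCP at [0.144, 0.608, 0.248] pointing down, gripper open.
Joint ranges: [-2.6, 2.6], [-0.5, 2.12], [-1.47, 1.34], [0.16, 2.42], [-1.27, 4.41], [0.06, 2.06], [-2.6, 2.6]. Speed limits (rad/s): [2.22, 2.22, 2.79, 2.79, 3.14, 3.14, 3.14].

## Interface

Orientations are given as a unit quaternion [x, y, z, w].
In Python, from workcell import manip gives the robot as it stands.
- The arm moves only by the shell command python3 -m pendant 'ROWS' [FORCE]. ROWS is JSON, a list of rows, each a list of 3 entries, a list of its own where there are three numbers: the shift along the world's x, y, z in cm, then the turn, a rotation vector about the world's x, y, z in degrees, then the closure in counts, from 0 (fully open) to 255 (shut). A call has 1 to 12 rows; each row shifts and turns the pose as measured when the row begins; what a row does not reach is not made up. A row lasts 1/8 s, in which the tool goes at most 62.5 mm and 10.7 degrees, less where a joint would pass 70% of its speed; a pose out of reach is approached as far as the arm can. A call is refused whole if a number of a shift passes 6.25 or a number of a turn 10.7, either way. A call with a gripper value outside its range is refused whole. The fingers move at their own pace and stop on an object; FORCE is the grip in N (left out, the last holds). Time passes only in rows, so rows that do not move let the fingers close. It gives the time, the measured TCP pose, the force and the opening at its end, in the units of the state.
- manip.get_obs(): the state, without advancing time (a new reading comes with each control period).
- manip.camera(name): name is "scene" or "top" or "wrist"; returns a dict with "pixels" (400x640x3 uint8, red, green, blue), "range_z" (400x640 float32, m along the optical axis (not along the pixel's ray), 0 where there is no reading), "K" (3x3 intrinsics, pixels), "origin" and "rotation" of the camera in the world; the wrist camera has in their place "hand_eye" (4x4, takes a point from camera to tool coordinates, whose origin is the TCP and whose axes are the tool frame's). Camera axes: x right, y down, z forward; pixel columns grow to the right and rows downward; lengths in m; the calibration is good to about 2 mm. A picture is of the moment at which its call begins: read the wrist's pose just before it.
- manip.hand_in(): hands the job in, once; it reports no verdict.
The state is a dict: "clock": time; "joint_pos": joint angles; "joint_velocities": joint speeds; "tau": joint torques, N m; "position": TCP position; "ee_rot": TCP orientation; "ft_force": force on the tool from outside, world axes, zero at the start; "torque": the same for the moment, N m; "grip_width": opening from 0.0 (shut) to 1.0 (fully open).
Only numpy, scipy, OpenCV 4.12 (cv2) and the standard library are available. Lean on these libraries where they do the work, as an engineer would, in place of code of your own. Each camera call takes 0.05 s, during which the arm holds its last target.

## Working session

There is one attempt and no reset: what is moved stays moved. The work goes in short steps, Python scripts to look and compute and a shell command to move; the robot and the scene stay as the last step left them, time stands still between calls to the robot, and variables do not carry over. Pictures are saved under pics/ and viewed, and the job is handed in when it is done.

```bash
ls; mkdir -p pics; cat > h.py <<'E'
import numpy as np, cv2
from workcell import manip
from scipy.spatial.transform import Rotation as R
def cam(n):
    o=manip.get_obs(); c=manip.camera(n)
    if 'hand_eye' in c:
        T=np.eye(4);T[:3,:3]=R.from_quat(o['ee_rot']).as_matrix();T[:3,3]=o['position']
        T=T@np.array(c['hand_eye']);c['origin']=T[:3,3];c['rotation']=T[:3,:3]
    c['origin']=np.array(c['origin']);c['rotation']=np.array(c['rotation']);c['K']=np.array(c['K'])
    return c
def save(c,fn): cv2.imwrite(fn,c['pixels'][:,:,::-1])
def pts(c):
    z=c['range_z'];h,w=z.shape;u,v=np.meshgrid(np.arange(w),np.arange(h));K=c['K']
    p=np.stack([(u-K[0,2])/K[0,0]*z,(v-K[1,2])/K[1,1]*z,z],-1)@c['rotation'].T+c['origin']
    p[z<=0]=np.nan
    return p
def ray(c,u,v,h):
    K=c['K'];d=c['rotation']@np.array([(u-K[0,2])/K[0,0],(v-K[1,2])/K[1,1],1.])
    return c['origin']+d*(h-c['origin'][2])/d[2]
E
python3 - <<'E'
from h import *
print(manip.get_obs())
for n in ['scene','top','wrist']:
    c=cam(n);save(c,f'pics/{n}0.png');np.savez(f'{n}0.npz',**c);print(n,c['origin'],c['rotation'].round(2).tolist(),c['K'].tolist())
E
```

```text
pics
{'clock': 0.0, 'joint_pos': array([-1.36062522,  0.33284086, -0.06473102,  1.46092049,  0.02160275,
        1.34987576, -0.08849639]), 'joint_velocities': array([-1.11130473e-03,  3.32751417e-04, -2.38889353e-05, -1.01957911e-04,
       -4.22299226e-04, -1.13817819e-03,  7.94516809e-04]), 'tau': array([ 6.12964868e-04, -6.25451303e+01,  4.95358603e-02, -3.91606450e+01,
        1.61970116e-02,  9.86825471e-03, -6.34174739e-05]), 'position': array([0.1440804 , 0.60782156, 0.24754529]), 'ee_rot': array([ 7.84417486e-01,  6.20232821e-01, -5.11715066e-04,  4.39178277e-04]), 'ft_force': array([-0.08348938, -0.106919  , -0.19426647]), 'torque': array([ 0.02464727, -0.01384859,  0.02485956]), 'grip_width': 0.9965432181028263}
scene [1.14430941 0.75018496 1.37195188] [0.33, 0.89, -0.3, -0.11] [[454.74424779194874, 0.0, 329.2357193062464], [0.0, 454.74424779194874, 197.5170521541495], [0.0, 0.0, 1.0]]
top [0.38813179 0.01856874 1.19273519] [0.71, -0.7, 0.03, -0.03] [[372.091026628349, 0.0, 314.8436116539885], [0.0, 372.091026628349, 202.63148143569066], [0.0, 0.0, 1.0]]
wrist [0.06898683 0.62616091 0.37389062] [[0.23, 0.93, 0.29], [0.97, -0.22, -0.07], [-0.0, 0.3, -0.95]] [[326.4348714024335, 0.0, 319.63542650692636], [0.0, 326.4348714024335, 201.77237177782888], [0.0, 0.0, 1.0]]
```

```bash
python3 - <<'E'
s=open('h.py').read()
s=s.replace("c['K']=np.array(c['K'])\n","c['K']=np.array(c['K'])\n    if c['rotation'].shape==(4,): c['rotation']=R.from_quat(c['rotation']).as_matrix()\n")
open('h.py','w').write(s)
E
python3 - <<'E'
from h import *
for n in ['scene','top']:
    c=cam(n);np.savez(f'{n}0.npz',**c)
    p=pts(c);print(n,p[200,320],np.nanpercentile(p[...,2],[5,20,50]))
    print(c['rotation'].round(3).tolist())
E
```

```text
scene [ 0.51271156 -0.03278784  0.06501934] [-0.75426319 -0.6256647   0.00080015]
[[-0.757, 0.516, -0.401], [0.654, 0.597, -0.465], [-0.0, -0.614, -0.789]]
top [0.49419477 0.00461035 0.09142079] [-0.74404999 -0.00239804  0.00087005]
[[0.024, -0.996, 0.088], [-1.0, -0.023, 0.001], [0.001, -0.088, -0.996]]
```

View pics/scene0.png

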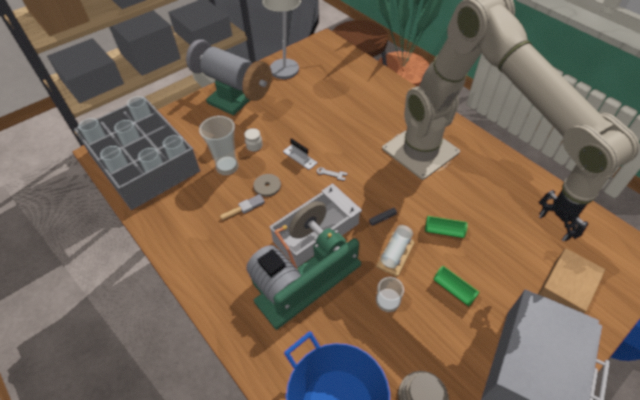

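View pics/top0.png

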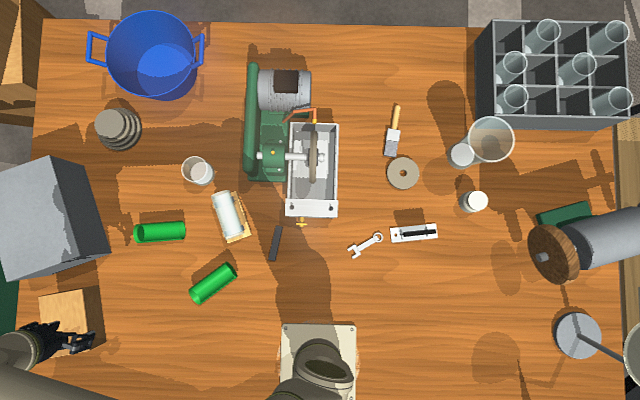

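View pics/wrist0.png

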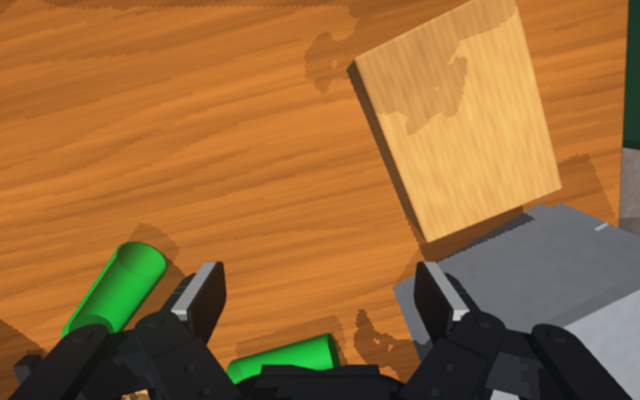

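```bash
python3 - <<'E'
from h import *
c=dict(np.load('top0.npz'))
im=c['pixels'][:,:,::-1]
a=cv2.resize(im[60:270,190:340],None,fx=2.8,fy=2.8,interpolation=cv2.INTER_CUBIC)
b=cv2.resize(im[200:270,340:450],None,fx=3.4,fy=3.4,interpolation=cv2.INTER_CUBIC)
o=np.zeros((max(a.shape[0],b.shape[0]),a.shape[1]+b.shape[1],3),np.uint8);o[:a.shape[0],:a.shape[1]]=a;o[:b.shape[0],a.shape[1]:]=b
print(o.shape);cv2.imwrite('pics/crop1.png',o)
p=pts(c)
np.set_printoptions(precision=3,suppress=True)
for (u,v) in [(414,232),(414,228),(400,238),(430,235),(312,208),(296,208),(326,208),(313,155),(228,215),(228,205),(232,225),(160,232),(300,190)]:
    print(u,v,p[v,u])
E
```

```text
(588, 794, 3)
414 232 [ 0.406 -0.277  0.084]
414 228 [ 0.42  -0.297  0.008]
400 238 [ 0.387 -0.253  0.006]
430 235 [ 0.399 -0.349  0.006]
312 208 [0.47  0.028 0.089]
296 208 [0.468 0.075 0.095]
326 208 [ 0.47  -0.014  0.096]
313 155 [0.609 0.028 0.184]
228 215 [0.443 0.275 0.094]
228 205 [0.473 0.278 0.09 ]
232 225 [0.414 0.262 0.098]
160 232 [0.388 0.487 0.062]
300 190 [0.533 0.069 0.004]
```

View pics/crop1.png

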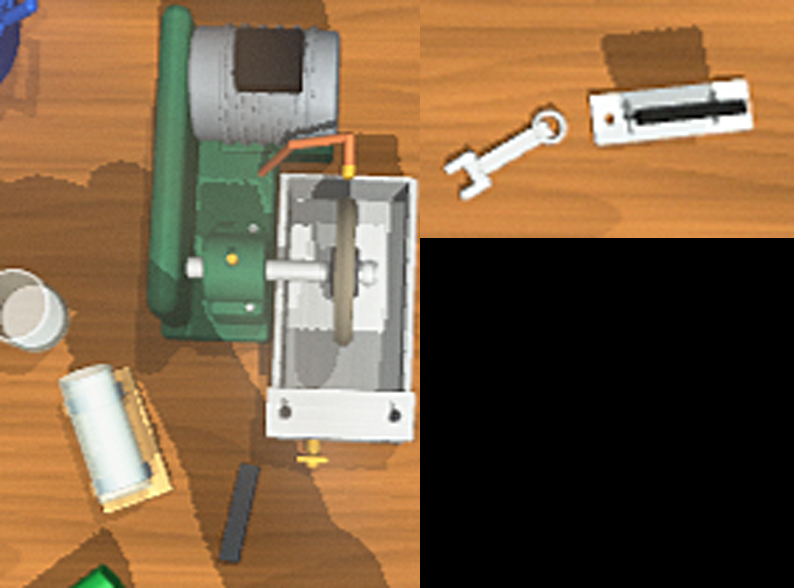

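Top view: guard at (414,232), the only such piece. The clear glass is in the cradle at (228,215). Its look-alikes are the two green ones at (160,232) and (212,284), plus the glasses in the crate at top right; I rejected all of these on colour or place. The ledge with its two pins is at (296,208) and (326,208), and the wheel is at (313,155). I'll move round the arc to look at the guard.

```bash
python3 -m pendant '[[[4.5,-4,1.2],[0,0,-4],0],[[4.5,-4.5,1.2],[0,0,-4],0],[[4.5,-4.5,1],[0,0,-4],0],[[4,-4.5,1],[0,0,-4],0],[[4,-4.5,1],[0,0,-4],0],[[3.5,-5,1],[0,0,-4],0],[[2.5,-5.5,1],[0,0,-4],0],[[2,-5.5,1],[0,0,-4],0],[[1.5,-6,0],[0,0,-4],0],[[0.5,-6,0],[0,0,-4],0],[[0,-6,0],[0,0,-4],0],[[0,-6,0],[0,0,-4],0]]'
```

```text
clock: 1.75
position: [0.4586, -0.0244, 0.3321]
ee_rot: [0.971, 0.238, 0.0, -0.001]
ft_force: [1.6, -0.1, 0.8]
grip_width: 0.999
```

```bash
python3 - <<'E'
from h import *
np.set_printoptions(precision=4,suppress=True)
c=dict(np.load('top0.npz'));p=pts(c)
m=(p[...,2]>0.002)&(p[...,0]>0.35)&(p[...,0]<0.46)&(p[...,1]<-0.18)&(p[...,1]>-0.38)&(c['pixels'].min(-1)>150)
m=m.astype(np.uint8)
n,l,st,ce=cv2.connectedComponentsWithStats(m)
for i in range(1,n): 
  if st[i,4]>50: 
    cn=cv2.findContours((l==i).astype(np.uint8),0,2)[0][0]
    print(st[i],cv2.minAreaRect(cn))
    b=cv2.boxPoints(cv2.minAreaRect(cn));q=np.array([ray(c,u,v,.006)[:2] for u,v in b]);print(q,q.mean(0),np.linalg.norm(q-np.roll(q,1,0),axis=1))
E
```

```text
[390 223  48  20 452] ((413.26025390625, 232.47262573242188), (14.498842239379883, 46.37535858154297), 83.9909896850586)
[[ 0.4191 -0.2195]
 [ 0.438  -0.3664]
 [ 0.3923 -0.371 ]
 [ 0.3736 -0.2245]] [ 0.4058 -0.2953] [0.0458 0.1481 0.0459 0.1476]
```

```bash
python3 -m pendant '[[[0,-6,0],[0,0,-4],0],[[-0.5,-6,0],[0,0,-4],0],[[-1.5,-5.5,-1.5],[0,0,-4],0],[[-2,-5,-1.5],[0,0,-4],0],[[-1.3,-3,-1.5],[0,0,-4],0],[[0,-0.5,-1.5],[0,0,0],0],[[0,0,0],[0,0,0],0]]'
python3 - <<'E'
from h import *
o=manip.get_obs();c=cam('wrist');save(c,'pics/w1.png');np.savez('w1.npz',**c);print(o['position'],o['ee_rot'],o['joint_pos'])
E
```

```text
clock: 2.62
position: [0.4008, -0.2969, 0.2714]
ee_rot: [0.998, 0.056, 0.003, -0.001]
ft_force: [0.3, 0.5, 0.2]
grip_width: 0.998
[ 0.40076616 -0.29688422  0.2714055 ] [ 9.98435094e-01  5.58562583e-02  2.59322933e-03 -8.46024681e-04] [-0.35126815  0.00564447  0.92045735  1.79248762 -0.00913637  1.34248089
  0.68299904]
```

View pics/w1.png

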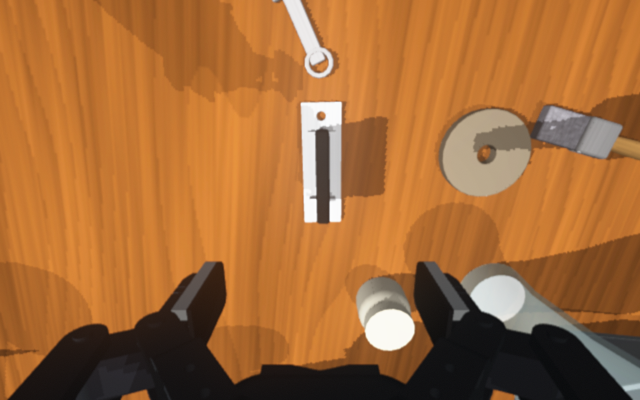

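```bash
cat > g.py <<'E'
from h import *
np.set_printoptions(precision=4,suppress=True)
import sys
c=dict(np.load('w1.npz'));p=pts(c);im=c['pixels'].astype(int)
# foot: bright & low
m=((im.min(-1)>140)&(p[...,2]>-0.003)&(p[...,2]<0.09)).astype(np.uint8)
m[:, :290]=0;m[:,355:]=0;m[:95]=0;m[230:]=0
d=((im.max(-1)<60)).astype(np.uint8);d[:120]=0;d[230:]=0;d[:,:305]=0;d[:,340:]=0
for nm,mm,h in (('foot',m|d,.006),('strip',d,.080)):
    n,l,st,ce=cv2.connectedComponentsWithStats(mm);i=1+np.argmax(st[1:,4])
    cn=cv2.findContours((l==i).astype(np.uint8),0,2)[0][0]
    r=cv2.minAreaRect(cn);b=cv2.boxPoints(r)+0
    q=np.array([ray(c,u,v,h)[:2] for u,v in b]);e=np.roll(q,-1,0)-q;L=np.linalg.norm(e,axis=1);k=e[np.argmax(L)]
    print(nm,st[i],r,'centre',q.mean(0),'L',L[:2],'ang',np.degrees(np.arctan2(k[1],k[0])))
print('jar',p[330,390],p[310,370],'depth strip',p[165,322])
# hole at (321,116)
print('hole',ray(c,321,116,.006))
E
python3 g.py
```

```text
foot [ 300  102   42  121 3325] ((320.5, 162.0), (120.0, 41.0), 90.0) centre [ 0.4034 -0.2965] L [0.0471 0.1475] ang -82.47624762257539Traceback (most recent call last):
  File "g.py", line 10, in <module>
    n,l,st,ce=cv2.connectedComponentsWithStats(mm);i=1+np.argmax(st[1:,4])
                                                       ~~~~~~~~~^^^^^^^^^^
    return _wrapfunc(a, 'argmax', axis=axis, out=out, **kwds)
    return bound(*args, **kwds)
ValueError: attempt to get argmax of an empty sequence
```

```bash
sed -i 's/im.max(-1)<60/im.max(-1)<90/' g.py; python3 - <<'E'
import numpy as np
c=np.load('w1.npz');print(c['pixels'][165,300:345].max(-1))
E
python3 g.py
```

```text
[185 185 200 233 240 238 239 239 237 237 236 236 236 239 235 181 106  74
  73  75  74  75  73  73  72  73  71  68  76 127 186 201 202 202 203 203
 202 199 200 199 186 158 143 138 138]
foot [ 300  102   42  121 4436] ((320.5, 162.0), (120.0, 41.0), 90.0) centre [ 0.4034 -0.2965] L [0.0471 0.1475] ang -82.47624762257539
strip [ 316  129   14   94 1111] ((322.5, 175.5), (93.0, 13.0), 90.0) centre [ 0.4046 -0.294 ] L [0.0124 0.0949] ang -83.11213801871348
jar [ 0.5072 -0.4741  0.0702] [ 0.4822 -0.4578  0.0574] depth strip [ 0.4027 -0.2815  0.0798]
hole [ 0.3975 -0.2386  0.006 ]
```

```bash
python3 -m pendant '[[[0.3,0.2,-4],[0,0,0.9],0],[[0,0,-5],[0,0,0],0],[[0,0,-4],[0,0,0],0],[[0,0,0],[0,0,0],0]]'
cat > st.py <<'E'
from h import *
np.set_printoptions(precision=4,suppress=True)
o=manip.get_obs();Rm=R.from_quat(o['ee_rot']).as_matrix()
import sys
des=float(sys.argv[1]) if len(sys.argv)>1 else None
x=Rm[:,0];yaw=np.degrees(np.arctan2(x[1],x[0]))
print(o['clock'],'pos',o['position'],'yaw %.2f'%yaw,'toolz',Rm[:,2],'f',o['ft_force'],'t',o['torque'],'w %.3f'%o['grip_width'],'j',o['joint_pos'])
if des is None: des=yaw
t=np.radians(des);X=np.array([np.cos(t),np.sin(t),0]);Z=np.array([0,0,-1.]);D=np.stack([X,np.cross(Z,X),Z],1)
print('rotvec deg to go',np.degrees(R.from_matrix(D@Rm.T).as_rotvec()))
E
python3 st.py 7.2
```

```text
clock: 3.18
position: [0.4094, -0.2899, 0.1416]
ee_rot: [0.998, 0.07, 0.006, -0.001]
ft_force: [-0.1, 0.5, 0.3]
grip_width: 0.999
3.175 pos [ 0.4094 -0.2899  0.1416] yaw 8.07 toolz [ 0.011   0.0021 -0.9999] f [-0.0662  0.5456  0.3343] t [-0.0253  0.0291 -0.0584] w 0.999 j [-0.2974  0.1938  0.9178  1.9571 -0.1849  1.0653  0.8411]
rotvec deg to go [-0.1161  0.63   -0.8655]
```

```bash
python3 -m pendant '[[[-0.5,-0.5,-2],[-0.1,0.6,-0.9],0],[[0,0,0],[0,0,0],0]]'; python3 st.py 7.2
```

```text
clock: 3.42
position: [0.4073, -0.2944, 0.1249]
ee_rot: [0.998, 0.064, 0.002, 0.0]
ft_force: [0.2, -0.3, 0.6]
grip_width: 0.999
3.425 pos [ 0.4073 -0.2944  0.1249] yaw 7.36 toolz [ 0.0036 -0.0006 -1.    ] f [ 0.2458 -0.3276  0.6442] t [ 0.0527  0.0187 -0.0401] w 0.999 j [-0.2765  0.2326  0.9126  1.9676 -0.2154  1.037   0.8616]
rotvec deg to go [ 0.0328  0.2064 -0.1625]
```

```bash
python3 -m pendant '[[[-0.3,0,-2],[0,0.2,-0.2],0],[[-0.1,0,-2],[0,0,0],0],[[0,0,-1.2],[0,0.2,0],0],[[0,0,0],[0,0,0],0]]'; python3 st.py 7.2
```

```text
clock: 3.92
position: [0.4072, -0.2939, 0.0752]
ee_rot: [0.998, 0.064, 0.002, 0.001]
ft_force: [1.2, 0.4, -0.2]
grip_width: 0.996
3.925 pos [ 0.4072 -0.2939  0.0752] yaw 7.39 toolz [ 0.0034 -0.0012 -1.    ] f [ 1.1764  0.4494 -0.2223] t [-0.0483  0.0147  0.034 ] w 0.996 j [-0.2228  0.3235  0.8685  2.0082 -0.3065  0.9395  0.9321]
rotvec deg to go [ 0.0706  0.1944 -0.1911]
```

```bash
python3 -m pendant '[[[-0.4,-0.1,-0.9],[0.1,0.2,-0.2],0],[[0,0,0],[0,0,0],0],[[0,0,0],[0,0,0],0]]'; python3 st.py 7.2
```

```text
clock: 4.3
position: [0.4036, -0.2954, 0.0668]
ee_rot: [0.998, 0.063, 0.001, 0.0]
ft_force: [-0.8, -0.2, -0.1]
grip_width: 0.997
4.3 pos [ 0.4036 -0.2954  0.0668] yaw 7.18 toolz [ 0.0012  0.0001 -1.    ] f [-0.8359 -0.1681 -0.132 ] t [-0.0188 -0.007   0.01  ] w 0.997 j [-0.2099  0.337   0.8623  2.0167 -0.3208  0.9251  0.9461]
rotvec deg to go [-0.0037  0.0693  0.0214]
```

```bash
python3 -m pendant '[[[0,0,0],[0,0,0],100],[[0,0,0],[0,0,0],160],[[0,0,0],[0,0,0],190],[[0,0,0],[0,0,0],215],[[0,0,0],[0,0,0],255],[[0,0,0],[0,0,0],255],[[0,0,0],[0,0,0],255],[[0,0,0],[0,0,0],255]]' 50; python3 st.py 7.2
```

```text
clock: 5.3
position: [0.4042, -0.2955, 0.0674]
ee_rot: [0.998, 0.063, 0.001, 0.0]
ft_force: [0.1, -0.7, -0.2]
grip_width: 0.153
5.3 pos [ 0.4042 -0.2955  0.0674] yaw 7.19 toolz [ 0.0025 -0.0002 -1.    ] f [ 0.0782 -0.7394 -0.2041] t [-0.0146 -0.0355 -0.0156] w 0.153 j [-0.2103  0.3361  0.8625  2.0159 -0.3206  0.9253  0.9458]
rotvec deg to go [0.0105 0.1426 0.0054]
```

```bash
python3 -m pendant '[[[0,0,1],[0,0,0],255],[[0,0,3],[0,0,0],255],[[0,0,5],[0,0,0],255],[[0,0,5],[0,0,0],255],[[0,0,5],[0,0,0],255],[[0,0,0],[0,0,0],255]]'; python3 st.py 0
python3 - <<'E'
from h import *
np.set_printoptions(precision=4,suppress=True)
c=dict(np.load('top0.npz'));p=pts(c);im=c['pixels'].astype(int)
# ledge: white, z ~0.092
m=((p[...,2]>0.083)&(p[...,2]<0.103)&(p[...,0]>0.42)&(p[...,0]<0.52)&(p[...,1]>-.1)&(p[...,1]<.15)&(im.min(-1)>110)).astype(np.uint8)
m=cv2.morphologyEx(m,cv2.MORPH_OPEN,np.ones((5,5),np.uint8))
cn=max(cv2.findContours(cv2.morphologyEx(m,cv2.MORPH_CLOSE,np.ones((5,5))),0,2)[0],key=cv2.contourArea)
r=cv2.minAreaRect(cn);b=cv2.boxPoints(r);q=np.array([ray(c,u,v,.092)[:2] for u,v in b]);print(r,q,q.mean(0),np.linalg.norm(q-np.roll(q,1,0),axis=1))
g=im.max(-1)
print(g[203:214,290:302]);print(g[203:214,320:334])
# wheel
m=((p[...,2]>0.12)&(p[...,0]>0.5)&(p[...,0]<0.72)&(p[...,1]>-.05)&(p[...,1]<.06))
ys,xs=np.nonzero(m&(abs(im[...,0]-im[...,2])<60));P=p[ys,xs];print(len(P),P.min(0),P.max(0))
E
```

```text
clock: 6.05
position: [0.4004, -0.2956, 0.2639]
ee_rot: [0.998, 0.061, -0.001, -0.001]
ft_force: [-0.9, 0.3, -3.7]
grip_width: 0.156
6.05 pos [ 0.4004 -0.2956  0.2639] yaw 7.01 toolz [-0.0017  0.0011 -1.    ] f [-0.9252  0.3107 -3.7059] t [ 0.0065  0.0029 -0.0458] w 0.156 j [-0.3984  0.0139  0.9692  1.8041 -0.0117  1.3317  0.6959]
rotvec deg to go [-0.067  -0.0962 -7.006 ]
((310.8473815917969, 207.42576599121094), (52.31373977661133, 17.541301727294922), 1.9749339818954468) [[ 0.4462  0.109 ]
 [ 0.4984  0.1088]
 [ 0.4967 -0.0467]
 [ 0.4445 -0.0459]] [0.4714 0.0313] [0.1549 0.0522 0.1555 0.0522]
[[194 164 170 225 234 232 232 232 234 232 231 232]
 [212 160 194 241 240 232 230 232 229 231 232 228]
 [176  91 112 175 235 241 238 236 237 238 236 238]
 [114 101  92 112 225 240 234 234 234 236 235 235]
 [118 103  99 102 220 238 232 233 234 233 233 233]
 [131 104  99 134 226 236 232 231 232 234 233 234]
 [192 173 170 223 239 233 232 231 231 231 233 232]
 [239 240 240 239 237 236 236 236 236 236 235 235]
 [235 237 236 234 232 233 234 233 234 233 234 235]
 [236 235 238 235 235 233 234 234 235 234 234 234]
 [236 237 235 234 236 233 236 236 236 235 236 235]]
[[239 239 238 239 241 238 239 240 244 208 232 246 241 242]
 [241 241 240 243 240 241 242 243 247 208 175 235 246 243]
 [238 240 239 238 239 239 240 240 248 213 172 247 253 247]
 [242 241 241 241 242 242 241 244 253 198 106 129 215 246]
 [241 242 243 244 242 242 244 248 247 152  53  54  98 236]
 [240 241 241 240 241 242 243 250 220 113  62  79  81 200]
 [242 242 242 242 242 241 244 248 204  98  51  71 109 232]
 [239 238 240 241 239 241 243 245 234 175 114 154 208 242]
 [241 240 243 242 242 243 241 242 244 247 248 249 245 243]
 [240 240 240 241 241 241 243 244 244 244 245 246 245 244]
 [241 241 240 240 242 243 242 243 243 242 242 241 241 241]]
398 [0.5456 0.0108 0.1202] [0.6928 0.0432 0.187 ]
```

```bash
python3 - <<'E'
from h import *
c=cam('wrist');save(c,'pics/w2.png')
E
```

```text
(no output)
```

View pics/w2.png

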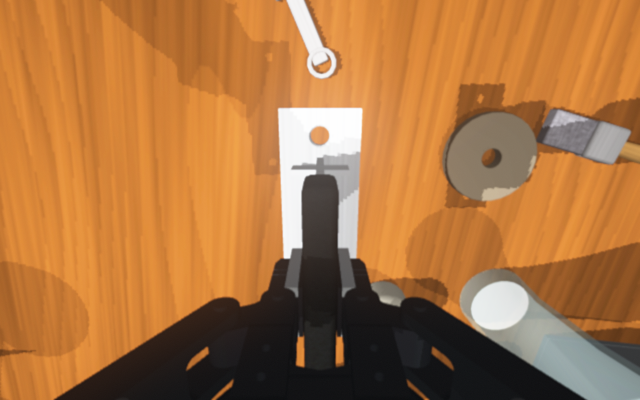

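```bash
python3 -m pendant '[[[0,3,1],[0,0,-1],255],[[0.1,5,1],[0,0,-2],255],[[0.1,5,0],[0,0,-2],255],[[0.1,5,0],[0,0,-1.5],255],[[0.1,5,0],[0,0,-1],255],[[0.1,3,0],[0,0,0],255],[[0,0.8,0],[0,0,0],255],[[0,0,0],[0,0,0],255],[[0,0,0],[0,0,0],255]]'; python3 st.py -0.6;  python3 - <<'E'
from h import *
c=cam('wrist');save(c,'pics/w3.png');np.savez('w3.npz',**c)
E
```

```text
clock: 7.22
position: [0.3964, -0.0208, 0.2711]
ee_rot: [1.0, -0.009, -0.012, 0.0]
ft_force: [-0.3, -0.6, -2.5]
grip_width: 0.154
7.225 pos [ 0.3964 -0.0208  0.2711] yaw -1.01 toolz [-0.0241 -0.0006 -0.9997] f [-0.2526 -0.6031 -2.4737] t [ 0.0157  0.0204 -0.0013] w 0.154 j [-0.6202 -0.2371  0.4824  1.9771  0.1077  1.4005 -0.1879]
rotvec deg to go [ 0.0373 -1.3826  0.4086]
```

View pics/w3.png

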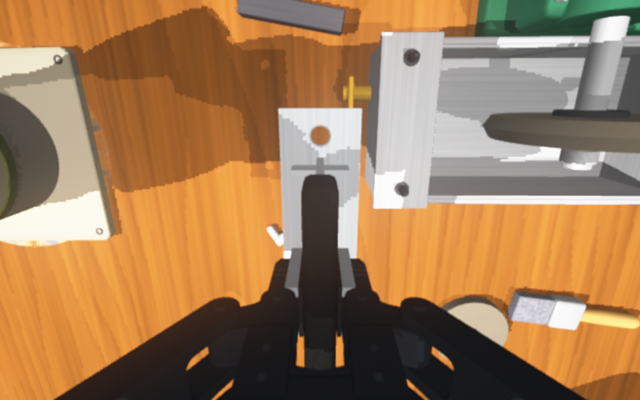

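```bash
python3 - <<'E'
from h import *
np.set_printoptions(precision=4,suppress=True)
c=dict(np.load('w3.npz'));im=c['pixels'];p=pts(c)
o=cv2.resize(im[30:220,270:460,::-1],None,fx=3,fy=3,interpolation=cv2.INTER_CUBIC);cv2.imwrite('pics/w3c.png',o)
g=im.max(-1).astype(int)
P=[]
for (u,v) in [(412,57),(402,189)]:
    s=g[v-12:v+13,u-12:u+13];mm=(s<110).astype(np.uint8);n,l,st,ce=cv2.connectedComponentsWithStats(mm)
    i=1+np.argmax(st[1:,4]);uu,vv=ce[i]+[u-12,v-12];q=ray(c,uu,vv,.101);P.append(q);print(st[i],uu,vv,q,'base z',p[v,u-14])
P=np.array(P);d=P[0]-P[1];print('mid',P.mean(0),'sep',np.linalg.norm(d),'y-axis ang-90',np.degrees(np.arctan2(d[1],d[0]))-90)
# ledge long edges: Canny/contour of ledge
m=((p[...,2]>0.084)&(p[...,2]<0.1)&(p[...,1]>-.1)&(p[...,0]<.53)&(p[...,0]>.42)).astype(np.uint8)
m[:, :372]=0;m[:,440:]=0
m=cv2.morphologyEx(cv2.morphologyEx(m,cv2.MORPH_CLOSE,np.ones((7,7))),cv2.MORPH_OPEN,np.ones((15,15)))
cn=max(cv2.findContours(m,0,2)[0],key=cv2.contourArea);b=cv2.boxPoints(cv2.minAreaRect(cn))
q=np.array([ray(c,u,v,.092)[:2] for u,v in b]);print('ledge',b,q,q.mean(0),np.linalg.norm(q-np.roll(q,1,0),axis=1))
# hole in held foot
s=im[120:150,305:335].astype(int);mm=((s[...,0]-s[...,2])>50).astype(np.uint8);n,l,st,ce=cv2.connectedComponentsWithStats(mm);i=1+np.argmax(st[1:,4]);uu,vv=ce[i]+[305,120];print('hole',st[i],uu,vv)
ob=manip.get_obs();zf=ob['position'][2]-.066+.003
h=ray(c,uu,vv,zf);Rm=R.from_quat(ob['ee_rot']).as_matrix();print('hole tool',Rm.T@(h-ob['position']))
print('depth foot',np.nanmedian(p[115:160,288:300,2]), zf, 'strip',p[185:200,318:322,2].mean())
E
```

```text
[  4   5  16  15 187] 411.1016042780749 56.86631016042781 [0.4703 0.0881 0.101 ] base z [0.4612 0.0891 0.0926]
[ 8  8 10 11 88] 402.78409090909093 189.57954545454547 [ 0.4703 -0.0261  0.101 ] base z [ 0.4577 -0.0273  0.0942]
mid [0.4703 0.031  0.101 ] sep 0.11420614074109924 y-axis ang-90 -0.04842534034695234
ledge [[371.7409 206.8934]
 [380.1216  29.2227]
 [441.1649  32.1021]
 [432.7843 209.7728]] [[ 0.4431 -0.046 ]
 [ 0.4453  0.1109]
 [ 0.4961  0.1076]
 [ 0.5028 -0.0495]] [0.4718 0.0307] [0.0598 0.1569 0.051  0.1572]
hole [  6   7  18  17 258] 319.65503875968994 134.93023255813952
hole tool [ 0.0003 -0.0579  0.063 ]
depth foot 0.21084271088535994 0.20816515011053138 strip 0.2837310265685523
```

View pics/w3c.png

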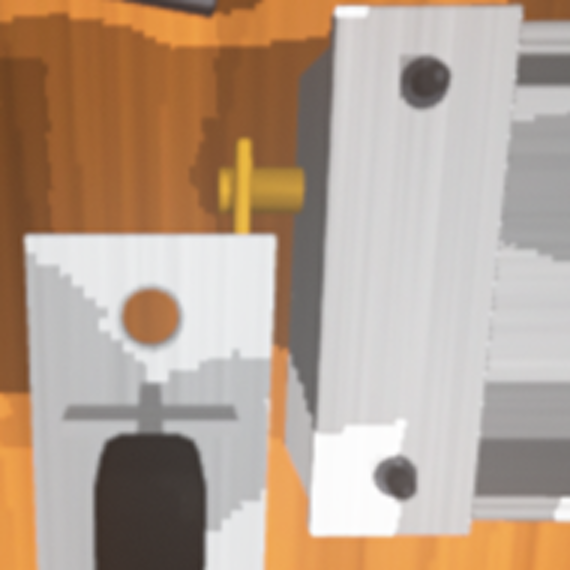

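```bash
python3 -m pendant '[[[2.5,1.7,0],[0,-0.7,0.3],255],[[2.5,1.7,-1],[0,-0.7,0.2],255],[[2.4,1.7,-1],[0,0,0],255],[[0,0,-2],[0,0,0],255],[[0,0,-2],[0,0,0],255],[[0,0,0],[0,0,0],255]]'; python3 st.py -0.3
```

```text
clock: 8.02
position: [0.4737, 0.0258, 0.2098]
ee_rot: [1.0, -0.009, 0.001, 0.001]
ft_force: [-0.3, -0.1, -2.8]
grip_width: 0.156
8.025 pos [0.4737 0.0258 0.2098] yaw -1.03 toolz [ 0.0028 -0.0011 -1.    ] f [-0.3499 -0.0562 -2.8192] t [ 0.0437  0.0002 -0.0108] w 0.156 j [-0.654   0.0045  0.5092  1.9232 -0.0007  1.212  -0.1625]
rotvec deg to go [0.0615 0.159  0.7297]
```

```bash
python3 -m pendant '[[[-0.3,0.5,-0.4],[0,0.2,0.7],255],[[0,0,0],[0,0,0],255],[[0,0,0],[0,0,0],255]]'; python3 st.py -0.3;  cat > look.py <<'E'
from h import *
import sys
c=cam('wrist');save(c,f'pics/{sys.argv[1]}.png');np.savez(f'{sys.argv[1]}.npz',**c)
o=cv2.resize(c['pixels'][50:240,220:420,::-1],None,fx=3,fy=3,interpolation=cv2.INTER_CUBIC);cv2.imwrite(f'pics/{sys.argv[1]}c.png',o)
E
python3 look.py w4
```

```text
clock: 8.4
position: [0.4714, 0.0305, 0.2076]
ee_rot: [1.0, -0.003, 0.001, 0.0]
ft_force: [-0.4, -0.0, -2.9]
grip_width: 0.156
8.4 pos [0.4714 0.0305 0.2076] yaw -0.35 toolz [ 0.0016 -0.0002 -1.    ] f [-0.3775 -0.047  -2.8743] t [-0.0057 -0.0143  0.0265] w 0.156 j [-0.659   0.0025  0.5037  1.9296 -0.0008  1.2082 -0.1612]
rotvec deg to go [0.012  0.0901 0.049 ]
```

View pics/w4c.png

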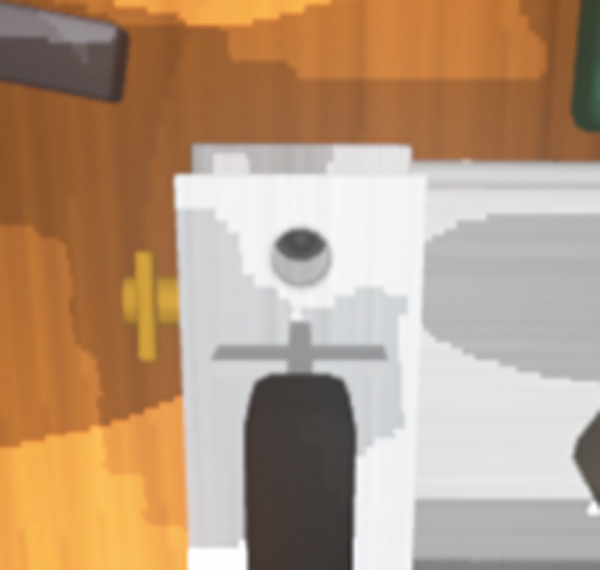

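```bash
cat > pin.py <<'E'
from h import *
import sys
np.set_printoptions(precision=4,suppress=True)
c=dict(np.load(sys.argv[1]+'.npz'));im=c['pixels'].astype(int);o=manip.get_obs()
zb=o['position'][2]-.067
ref=im[50+175//3:50+340//3,220+180//3:220+415//3]
def px(u,v): return 220+u/3,50+v/3
uh,vh,up,vp,zp=[float(a) for a in sys.argv[2:7]]
h=ray(c,*px(uh,vh),zb+.006);p=ray(c,*px(up,vp),zp)
print('hole',h,'pin',p,'pin-hole mm',(p-h)[:2]*1000)
E
python3 pin.py w4 302 256 300 242 0.108
python3 - <<'E'
from h import *
np.set_printoptions(precision=4,suppress=True)
c=dict(np.load('top0.npz'))
A=ray(c,291.9,207.7,.105);B=ray(c,330.7,208.0,.105);print(A,B,(A+B)/2,np.linalg.norm(A-B),np.degrees(np.arctan2(*(B-A)[:2])))
E
```

```text
hole [0.4727 0.0883 0.1466] pin [0.4724 0.0873 0.108 ] pin-hole mm [-0.3121 -1.0368]
[0.4683 0.0866 0.105 ] [ 0.4701 -0.0271  0.105 ] [0.4692 0.0298 0.105 ] 0.11373129080370688 179.0931786187123
```

```bash
python3 -m pendant '[[[0,0,-1.4],[0,0.1,0.3],255],[[0,0,-1.2],[0,0,0],255],[[0,0,0],[0,0,0],255],[[0,0,0],[0,0,0],255]]'; python3 st.py 0; python3 look.py w5
```

```text
clock: 8.95
position: [0.4711, 0.0304, 0.1794]
ee_rot: [1.0, -0.0, -0.0, 0.0]
ft_force: [0.3, -0.4, -2.5]
grip_width: 0.155
8.95 pos [0.4711 0.0304 0.1794] yaw -0.03 toolz [-0.0009 -0.0004 -1.    ] f [ 0.2578 -0.3615 -2.5352] t [-0.0319 -0.0278  0.0318] w 0.155 j [-0.6545  0.0343  0.5078  1.9644 -0.018   1.1483 -0.1401]
rotvec deg to go [ 0.0237 -0.0521  0.0314]
```

View pics/w5c.png

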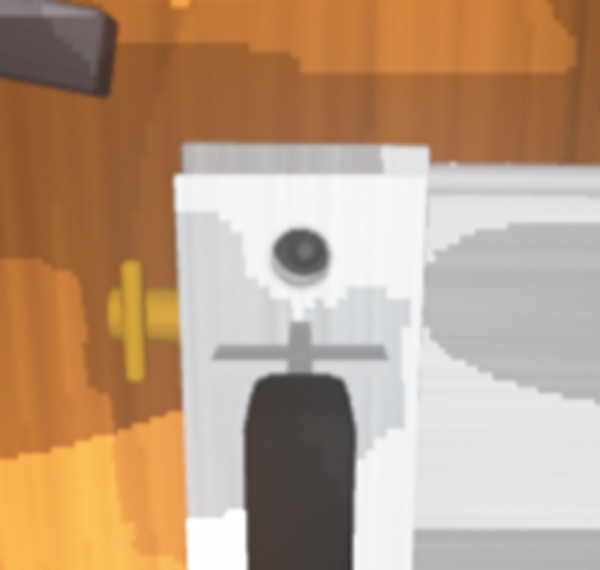

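```bash
python3 pin.py w5 302 256 303 250 0.107;python3 pin.py w5 302 256 307 248 0.110
python3 -m pendant '[[[0.05,-0.05,-0.5],[0,0,0],255],[[0,0,0],[0,0,0],255],[[0,0,-0.3],[0,0,0],255],[[0,0,0],[0,0,0],255]]'; python3 st.py 0
```

```text
hole [0.472  0.0882 0.1185] pin [0.4722 0.0882 0.107 ] pin-hole mm [ 0.2147 -0.06  ]
hole [0.472  0.0882 0.1185] pin [0.473  0.0889 0.11  ] pin-hole mm [0.9935 0.6329]
clock: 9.5
position: [0.4718, 0.0301, 0.1714]
ee_rot: [1.0, -0.0, -0.0, -0.0]
ft_force: [-0.1, 0.2, -2.4]
grip_width: 0.155
9.5 pos [0.4718 0.0301 0.1714] yaw -0.02 toolz [-0.0002  0.0001 -1.    ] f [-0.086   0.2496 -2.3688] t [ 0.045   0.1534 -0.0387] w 0.155 j [-0.6522  0.0452  0.5094  1.9728 -0.0245  1.1296 -0.1332]
rotvec deg to go [-0.0031 -0.0127  0.0229]
```

```bash
python3 -m pendant '[[[0,0,-0.3],[0,0,0],255],[[0,0,-0.2],[0,0,0],255],[[0,0,0],[0,0,0],255]]'; python3 st.py 0
```

```text
clock: 9.88
position: [0.4717, 0.0302, 0.166]
ee_rot: [1.0, -0.0, -0.0, -0.0]
ft_force: [-0.6, 0.2, -2.2]
grip_width: 0.154
9.875 pos [0.4717 0.0302 0.166 ] yaw -0.02 toolz [-0.0004  0.0002 -1.    ] f [-0.6484  0.2007 -2.2336] t [ 0.0218  0.1358 -0.0556] w 0.154 j [-0.6513  0.0518  0.5098  1.9791 -0.0284  1.1178 -0.1299]
rotvec deg to go [-0.0114 -0.0225  0.0188]
```

```bash
python3 -m pendant '[[[0,0,-0.3],[0,0,0],255],[[0,0,-0.1],[0,0,0],255],[[0,0,0],[0,0,0],255]]'; python3 st.py 0
```

```text
clock: 10.25
position: [0.4718, 0.0302, 0.1618]
ee_rot: [1.0, -0.0, -0.0, -0.0]
ft_force: [-0.4, 0.1, -2.5]
grip_width: 0.15
10.25 pos [0.4718 0.0302 0.1618] yaw -0.02 toolz [-0.0004  0.0002 -1.    ] f [-0.4019  0.1171 -2.5139] t [ 0.1243  0.0684 -0.08  ] w 0.150 j [-0.6504  0.0572  0.5102  1.984  -0.0315  1.1082 -0.1273]
rotvec deg to go [-0.012  -0.0206  0.0246]
```

```bash
python3 -m pendant '[[[0,0,-0.15],[0,0,0],255],[[0,0,-0.1],[0,0,0],255],[[0,0,0],[0,0,0],255]]'; python3 st.py 0
```

```text
clock: 10.62
position: [0.4718, 0.0303, 0.1593]
ee_rot: [1.0, -0.0, -0.0, -0.0]
ft_force: [-1.7, -0.1, -2.3]
grip_width: 0.149
10.625 pos [0.4718 0.0303 0.1593] yaw -0.02 toolz [-0.0002  0.0004 -1.    ] f [-1.7433 -0.1165 -2.2661] t [-0.0222  0.2673 -0.0927] w 0.149 j [-0.6499  0.0604  0.5103  1.9866 -0.0335  1.1025 -0.1256]
rotvec deg to go [-0.0234 -0.0092  0.0177]
```

```bash
python3 -m pendant '[[[0,0,-0.1],[0,0,0],255],[[0,0,-0.1],[0,0,0],255],[[0,0,0],[0,0,0],255]]'; python3 st.py 0; python3 look.py w6
```

```text
clock: 11.0
position: [0.4719, 0.0302, 0.1595]
ee_rot: [1.0, -0.0, -0.0, -0.001]
ft_force: [-0.8, 0.2, -3.4]
grip_width: 0.152
11.0 pos [0.4719 0.0302 0.1595] yaw -0.04 toolz [-0.0004  0.0016 -1.    ] f [-0.8069  0.2194 -3.3662] t [-0.0269  0.2613 -0.089 ] w 0.152 j [-0.6494  0.0605  0.5108  1.9863 -0.0349  1.1029 -0.1242]
rotvec deg to go [-0.0893 -0.0206  0.0391]
```

View pics/w6c.png

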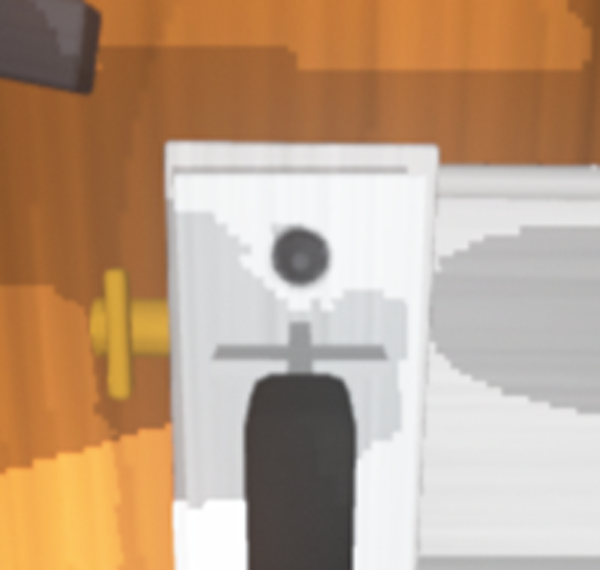

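```bash
python3 -m pendant '[[[0,0,0],[0,0,0],215],[[0,0,0],[0,0,0],190],[[0,0,0],[0,0,0],150],[[0,0,0],[0,0,0],80],[[0,0,0],[0,0,0],0],[[0,0,0],[0,0,0],0],[[0,0,0],[0,0,0],0]]'; python3 st.py 0; python3 look.py w7
```

```text
clock: 11.92
position: [0.473, 0.0303, 0.1598]
ee_rot: [1.0, -0.0, 0.001, -0.001]
ft_force: [0.1, -0.6, 0.4]
grip_width: 1.002
11.925 pos [0.473  0.0303 0.1598] yaw -0.03 toolz [ 0.0021  0.0016 -1.    ] f [ 0.1286 -0.6439  0.3873] t [-0.048  -0.01   -0.0272] w 1.002 j [-0.6493  0.0608  0.5108  1.9853 -0.0348  1.1012 -0.1241]
rotvec deg to go [-0.0909  0.1191  0.0258]
```

View pics/w7.png

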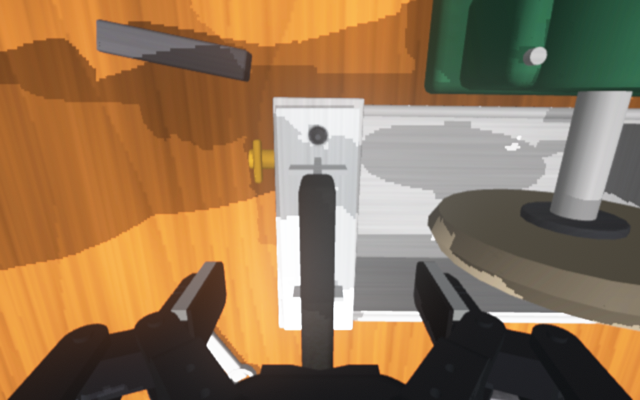

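```bash
python3 -m pendant '[[[0,0,2],[0,0,0],0],[[0,0,5],[0,0,0],0],[[2,0,6],[0,0,0],0],[[5,0,3],[0,0,0],0],[[3,-2,3],[0,0,0],0],[[0,-2,0],[0,0,0],0],[[0,0,0],[0,0,0],0],[[0,0,0],[0,0,0],0]]'; python3 st.py 0; python3 look.py w8; python3 -c "
from h import *
c=cam('top');save(c,'pics/t8.png');np.savez('t8.npz',**c)"
```

```text
clock: 12.98
position: [0.5742, -0.0094, 0.3555]
ee_rot: [1.0, 0.001, 0.001, -0.001]
ft_force: [-0.0, 0.7, -0.5]
grip_width: 0.998
12.975 pos [ 0.5742 -0.0094  0.3555] yaw 0.16 toolz [ 0.0011  0.0011 -1.    ] f [-0.0373  0.7286 -0.5079] t [-0.0275 -0.0082  0.0071] w 0.998 j [-0.5625  0.1945  0.5952  1.4486 -0.1098  1.5305  0.031 ]
rotvec deg to go [-0.0618  0.0626 -0.1609]
```

View pics/w8.png

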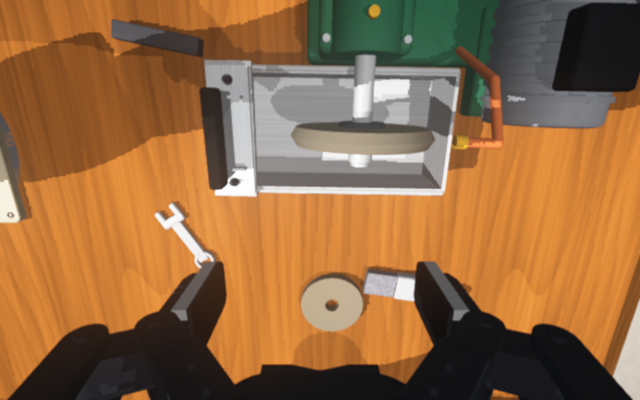

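```bash
python3 - <<'E'
from h import *
np.set_printoptions(precision=4,suppress=True)
for f,b in (('w8',(110,165,280,445)),('t8',(120,190,295,330)),('top0',(120,190,295,330))):
    c=dict(np.load(f+'.npz'));p=pts(c);v0,v1,u0,u1=b
    s=p[v0:v1,u0:u1].reshape(-1,3);s=s[(s[:,2]>.15)&(s[:,2]<.195)&(abs(s[:,1]-.03)<.03)]
    if len(s)<20: print(f,len(s));continue
    print(f,len(s),'zmax',s[:,2].max())
    # wheel plane angle from y vs x
    k=np.polyfit(s[:,0],s[:,1],1);print(' yaw',np.degrees(np.arctan(k[0])),'y at .62',np.polyval(k,.62),'yrange',np.percentile(s[:,1],[1,50,99]))
    # circle fit using top profile: z vs x max per bin
    xs=np.arange(s[:,0].min(),s[:,0].max(),.006);P=[]
    for a in xs:
        t=s[(s[:,0]>=a)&(s[:,0]<a+.006)]
        if len(t): P.append(t[np.argmax(t[:,2])])
    P=np.array(P);A=np.c_[2*P[:,0],2*P[:,2],np.ones(len(P))];r=np.linalg.lstsq(A,(P[:,0]**2+P[:,2]**2),rcond=None)[0]
    print(' circle xc,zc',r[:2],'R',np.sqrt(r[2]+r[0]**2+r[1]**2))
c=dict(np.load('w8.npz'));P=[]
im=c['pixels'].max(-1).astype(int)
for (u,v) in [(227,78),(234,182)]:
    s=im[v-9:v+10,u-9:u+10];n,l,st,ce=cv2.connectedComponentsWithStats((s<100).astype(np.uint8));i=1+np.argmax(st[1:,4]);q=ray(c,*(ce[i]+[u-9,v-9]),.102);P.append(q);print(st[i],q)
d=P[0]-P[1];print('mid',(P[0]+P[1])/2,np.degrees(np.arctan2(d[1],d[0]))-90,np.linalg.norm(d))
E
```

```text
w8 2875 zmax 0.18687889701740956
 yaw -0.6124754499833249 y at .62 0.030206614072792945 yrange [0.019  0.0306 0.0394]
 circle xc,zc [0.6216 0.1089] R 0.07736463053216984
t8 0
top0 324 zmax 0.18702787099690132
 yaw -0.8167829672960395 y at .62 0.029601855242257048 yrange [0.0199 0.0297 0.0392]
 circle xc,zc [0.63  0.086] R 0.09960717410518621
[ 4  6 10 10 77] [0.4731 0.0882 0.102 ]
[ 6  6  8  6 35] [ 0.4725 -0.0268  0.102 ]
mid [0.4728 0.0307 0.102 ] -0.3061540032552159 0.11493512881016608
```

```bash
python3 -m pendant '[[[-1,2,0],[0,0,10],0],[[-1.5,3,0],[0,0,10],0],[[-1.5,3,0],[0,0,10],0],[[-1.5,3,0],[0,0,10],0],[[-1.5,3,-1],[0,0,10],0],[[-1.5,3,-1],[0,0,10],0],[[-1.5,3,-1],[0,0,10],0],[[-1.5,3,-1],[0,0,10],0],[[-1.5,3,-1],[0,0,10],0],[[-0.5,2,-1],[0,0,10],0],[[0,0.5,-1],[0,0,4],0],[[0,0,0],[0,0,0],0]]'; python3 st.py 105; python3 look.py w9
```

```text
clock: 14.58
position: [0.4257, 0.2918, 0.2823]
ee_rot: [0.585, 0.811, -0.0, -0.002]
ft_force: [-0.3, -1.2, -0.6]
grip_width: 1.001
14.575 pos [0.4257 0.2918 0.2823] yaw 108.46 toolz [-0.0041  0.0022 -1.    ] f [-0.3499 -1.2409 -0.6188] t [ 0.0572  0.0007 -0.0029] w 1.001 j [-0.8878  0.0695  0.2124  1.7035 -0.0193  1.3719  1.2209]
rotvec deg to go [-0.1354 -0.2295 -3.4585]
```

View pics/w9.png

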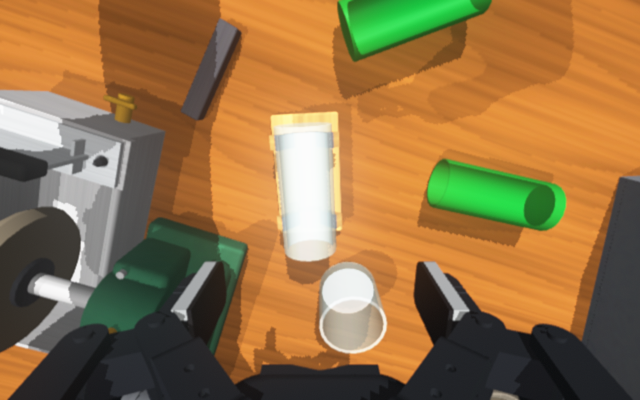

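```bash
python3 - <<'E'
from h import *
np.set_printoptions(precision=4,suppress=True)
c=dict(np.load('w9.npz'));im=c['pixels'];p=pts(c)
hsv=cv2.cvtColor(im,cv2.COLOR_RGB2HSV);m=((hsv[...,1]<75)&(hsv[...,2]>110)).astype(np.uint8)
k=np.zeros_like(m);k[110:264,262:345]=1;m&=k
m=cv2.morphologyEx(m,cv2.MORPH_CLOSE,np.ones((5,5)));m=cv2.morphologyEx(m,cv2.MORPH_OPEN,np.ones((9,9)))
n,l,st,ce=cv2.connectedComponentsWithStats(m);i=1+np.argmax(st[1:,4]);mm=(l==i).astype(np.uint8);cn=cv2.findContours(mm,0,2)[0][0];print(st[i],cv2.minAreaRect(cn))
o=im[:,:,::-1].copy();cv2.drawContours(o,[cn],-1,(0,0,255),1);cv2.imwrite('pics/w9g.png',cv2.resize(o[90:290,230:380],None,fx=3,fy=3,interpolation=cv2.INTER_CUBIC))
r=[]
for v in range(st[i][1]+15,st[i][1]+st[i][3]-25,4):
    xs=np.nonzero(mm[v])[0];a=ray(c,xs[0]-.5,v,.072);b=ray(c,xs[-1]+.5,v,.072);r.append(np.r_[(a+b)[:2]/2,np.linalg.norm(a-b)]);
r=np.array(r);print(r[::4])
k=np.polyfit(r[:,0],r[:,1],1);print('axis ang',np.degrees(np.arctan(k[0])),k)
# cradle board : yellow
yel=((hsv[...,0]>12)&(hsv[...,0]<28)&(hsv[...,1]>75)&(hsv[...,2]>190)).astype(np.uint8)
s=p[110:265,262:345];z=s[...,2];q=s[(z>.085)&(z<.1)];print('top pts',len(q),q[:,0].min(),q[:,0].max(),np.median(q[:,1]))
for v in range(112,266,6): print(v,np.round(p[v,int(300+ (v-130)*.08)],3),im[v,int(300+(v-130)*.08)])
E
```

```text
[ 274  122   62  139 7414] ((305.0677795410156, 191.330810546875), (138.2015380859375, 58.14531707763672), 87.87889862060547)
[[0.3928 0.2641 0.06  ]
 [0.4082 0.2695 0.0578]
 [0.4238 0.2756 0.0587]
 [0.4398 0.2823 0.0585]
 [0.4566 0.2883 0.0583]
 [0.4735 0.296  0.0593]
 [0.4914 0.3023 0.0591]]
axis ang 21.358099855641168 [0.3911 0.1102]
top pts 6049 0.3735729520148051 0.5185936952612331 0.28282036440783753
112 [0.375 0.249 0.001] [203 134  73]
118 [0.38  0.253 0.016] [247 211 130]
124 [0.382 0.256 0.065] [236 226 196]
130 [0.385 0.26  0.097] [252 249 240]
136 [0.39  0.261 0.096] [252 252 252]
142 [0.395 0.263 0.096] [252 252 252]
148 [0.4   0.266 0.096] [251 252 252]
154 [0.406 0.267 0.097] [251 252 252]
160 [0.411 0.27  0.096] [252 252 252]
166 [0.416 0.272 0.097] [252 252 252]
172 [0.422 0.274 0.097] [252 252 252]
178 [0.428 0.276 0.097] [252 252 252]
184 [0.433 0.279 0.098] [252 252 252]
190 [0.439 0.281 0.096] [252 252 252]
196 [0.445 0.284 0.097] [252 252 252]
202 [0.451 0.286 0.096] [252 252 252]
208 [0.456 0.289 0.096] [251 252 252]
214 [0.462 0.29  0.096] [252 252 252]
220 [0.468 0.293 0.097] [252 252 252]
226 [0.474 0.295 0.097] [252 252 252]
232 [0.48  0.298 0.098] [251 252 252]
238 [0.487 0.3   0.097] [251 251 251]
244 [0.493 0.304 0.097] [241 235 227]
250 [0.5   0.306 0.096] [239 234 227]
256 [0.506 0.309 0.096] [238 233 226]
262 [0.561 0.324 0.003] [164 115  80]
```

View pics/w9g.png

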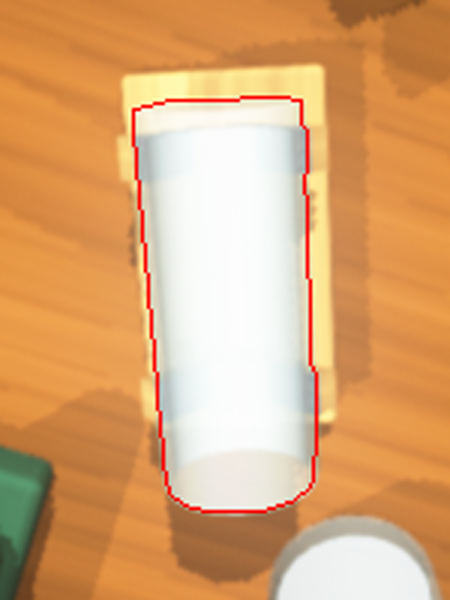

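```bash
python3 - <<'E'
from h import *
np.set_printoptions(precision=4,suppress=True)
c=dict(np.load('w9.npz'));p=pts(c)
print(c['origin'])
N=ray(c,303,126.5,.096);F=ray(c,310.5,260.8,.096);print('near/far top',N,F,(N+F)/2,np.linalg.norm(N-F),np.degrees(np.arctan2(*(F-N)[1::-1])))
# ridge line from depth: normal plane fit, pts z>.09 in bounding
s=p[128:258,270:340].reshape(-1,3);s=s[(s[:,2]>.08)&(s[:,2]<.1)]
# project: fit axis via PCA of xy (z weighted)
m=s[:,:2].mean(0);U=np.linalg.svd(s[:,:2]-m,full_matrices=0)[2][0];t=(s[:,:2]-m)@U;w=(s[:,:2]-m)@[-U[1],U[0]];print('pca',m,np.degrees(np.arctan2(U[1],U[0])),np.percentile(t,[.5,99.5]),np.percentile(w,[1,99]))
c=dict(np.load('top0.npz'));p=pts(c);s=p[180:250,205:250].reshape(-1,3);s=s[(s[:,2]>.08)&(s[:,2]<.105)]
m=s[:,:2].mean(0);U=np.linalg.svd(s[:,:2]-m,full_matrices=0)[2][0];t=(s[:,:2]-m)@U;w=(s[:,:2]-m)@[-U[1],U[0]];print('top pca',m,np.degrees(np.arctan2(U[1],U[0])),np.percentile(t,[.5,99.5]),np.percentile(w,[1,99]))
E
```

```text
[0.3529 0.2672 0.4088]
near/far top [0.3807 0.2614 0.096 ] [0.5115 0.3112 0.096 ] [0.4461 0.2863 0.096 ] 0.13993116176927137 20.84167475786801
pca [0.4419 0.2833] 21.788964584411538 [-0.0634  0.0719] [-0.0263  0.0252]
top pca [0.4463 0.2829] -158.42580717420287 [-0.0698  0.0688] [-0.0276  0.0247]
```

```bash
python3 -m pendant '[[[1,-0.4,-2],[-0.1,-0.2,1.5],0],[[1,-0.3,-4],[0,0,1.4],0],[[0,0,-5],[0,0,0],0],[[0,0,0],[0,0,0],0],[[0,0,0],[0,0,0],0]]'; python3 st.py 111.4
```

```text
clock: 15.25
position: [0.4483, 0.2845, 0.1762]
ee_rot: [0.568, 0.823, 0.004, 0.001]
ft_force: [0.4, -0.1, 0.4]
grip_width: 0.999
15.25 pos [0.4483 0.2845 0.1762] yaw 110.82 toolz [ 0.0061  0.0062 -1.    ] f [ 0.3809 -0.1276  0.3935] t [-0.0437  0.0179 -0.0253] w 0.999 j [-0.8557  0.1709  0.2267  1.8225 -0.0435  1.1443  1.3197]
rotvec deg to go [-0.3555  0.3453  0.5791]
```

```bash
python3 -m pendant '[[[-0.2,0,-3],[-0.3,0.3,0.6],0],[[0,0,-2],[0,0,0],0],[[0,0,0],[0,0,0],0],[[0,0,0],[0,0,0],0]]'; python3 st.py 111.4
```

```text
clock: 15.75
position: [0.4503, 0.2878, 0.1349]
ee_rot: [0.564, 0.826, 0.007, 0.002]
ft_force: [-0.3, 1.1, 0.5]
grip_width: 0.999
15.75 pos [0.4503 0.2878 0.1349] yaw 111.34 toolz [ 0.0107  0.0098 -0.9999] f [-0.2536  1.1433  0.4901] t [-0.0016 -0.0299 -0.0404] w 0.999 j [-0.8514  0.2179  0.2223  1.8619 -0.0567  1.0533  1.3364]
rotvec deg to go [-0.5617  0.6108  0.0631]
```

```bash
python3 -m pendant '[[[-0.4,-0.4,-1],[-0.6,0.6,0],0],[[0,0,0],[0,0,0],0],[[0,0,0],[0,0,0],0]]'; python3 st.py 111.4
```

```text
clock: 16.12
position: [0.4469, 0.2842, 0.1266]
ee_rot: [0.564, 0.826, 0.001, 0.001]
ft_force: [-0.9, 0.3, -1.0]
grip_width: 1.0
16.125 pos [0.4469 0.2842 0.1266] yaw 111.32 toolz [ 0.0018  0.0008 -1.    ] f [-0.8792  0.3203 -1.0466] t [ 0.0476 -0.0438 -0.0397] w 1.000 j [-0.8507  0.2261  0.2223  1.8716 -0.0565  1.0481  1.3372]
rotvec deg to go [-0.0434  0.1021  0.0796]
```

Aligned. I'll take a quick look before descending around the glass.

```bash
python3 look.py w10
```

```text
(no output)
```

View pics/w10.png

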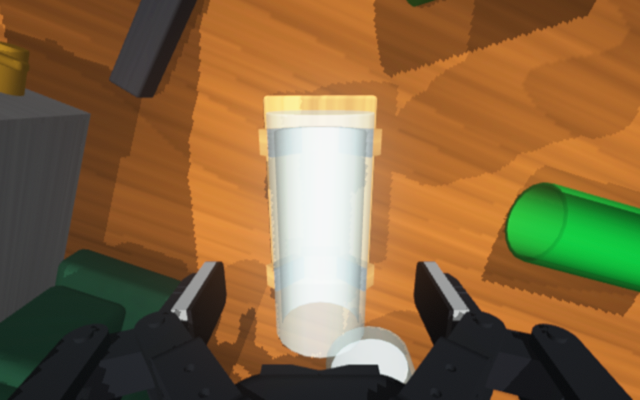

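```bash
python3 -m pendant '[[[0,0,-1],[0,0.1,0],0],[[-0.1,-0.1,-1],[0,0,0],0],[[-0.1,-0.1,-1],[0,0,0],0],[[0,0,0],[0,0,0],0]]'; python3 st.py 111.4
```

```text
clock: 16.68
position: [0.4442, 0.2816, 0.0937]
ee_rot: [0.564, 0.826, -0.0, -0.0]
ft_force: [0.1, -0.1, -0.3]
grip_width: 1.0
16.675 pos [0.4442 0.2816 0.0937] yaw 111.32 toolz [-0.0013 -0.0003 -1.    ] f [ 0.0957 -0.0892 -0.3085] t [-0.0843  0.0402  0.0488] w 1.000 j [-0.8449  0.2626  0.2187  1.906  -0.0684  0.9813  1.3476]
rotvec deg to go [ 0.0181 -0.075   0.0819]
```

```bash
python3 -m pendant '[[[0.2,0.25,-1],[0,-0.1,0],0],[[0,0,-1],[0,0,0],0],[[0,0,-1],[0,0,0],0],[[0,0,0],[0,0,0],0]]'; python3 st.py 111.4
```

```text
clock: 17.18
position: [0.4463, 0.2844, 0.0614]
ee_rot: [0.564, 0.826, -0.0, 0.0]
ft_force: [0.7, -0.8, -0.5]
grip_width: 0.998
17.175 pos [0.4463 0.2844 0.0614] yaw 111.32 toolz [ 0.0005 -0.0004 -1.    ] f [ 0.6672 -0.7944 -0.5468] t [-0.0309 -0.011   0.0712] w 0.998 j [-0.8403  0.3139  0.2131  1.9212 -0.0817  0.9146  1.3556]
rotvec deg to go [0.0242 0.0267 0.0763]
```

```bash
python3 -m pendant '[[[0,0,0],[0,0,0],30],[[0,0,0],[0,0,0],60],[[0,0,0],[0,0,0],80],[[0,0,0],[0,0,0],110],[[0,0,0],[0,0,0],255],[[0,0,0],[0,0,0],255],[[0,0,0],[0,0,0],255],[[0,0,0],[0,0,0],255]]' 50; python3 st.py 111.4
```

```text
clock: 18.18
position: [0.4467, 0.2843, 0.0622]
ee_rot: [0.564, 0.826, 0.0, 0.001]
ft_force: [-0.2, -0.4, -0.6]
grip_width: 0.69
18.175 pos [0.4467 0.2843 0.0622] yaw 111.32 toolz [ 0.0013  0.     -1.    ] f [-0.154  -0.4098 -0.6481] t [-0.1286  0.0486  0.0394] w 0.690 j [-0.8402  0.3127  0.2135  1.9207 -0.0814  0.9154  1.3557]
rotvec deg to go [-0.0022  0.0733  0.0821]
```

```bash
python3 -m pendant '[[[0,0,0.5],[0,0,0],255],[[0,0,1],[0,0,0],255],[[0,0,2],[0,0,0],255],[[0,0,4],[0,0,0],255],[[0,0,0],[0,0,0],255],[[0,0,0],[0,0,0],255]]'; python3 st.py 111.4; python3 look.py w11
```

```text
clock: 18.92
position: [0.4456, 0.2838, 0.1403]
ee_rot: [0.564, 0.826, -0.0, 0.0]
ft_force: [-0.3, -0.4, -4.0]
grip_width: 0.691
18.925 pos [0.4456 0.2838 0.1403] yaw 111.32 toolz [-0.0001 -0.0008 -1.    ] f [-0.3304 -0.407  -3.9957] t [-0.025  -0.0071 -0.0342] w 0.691 j [-0.8546  0.2092  0.2246  1.8598 -0.0519  1.0788  1.3327]
rotvec deg to go [ 0.0442 -0.0036  0.0821]
```

View pics/w11.png

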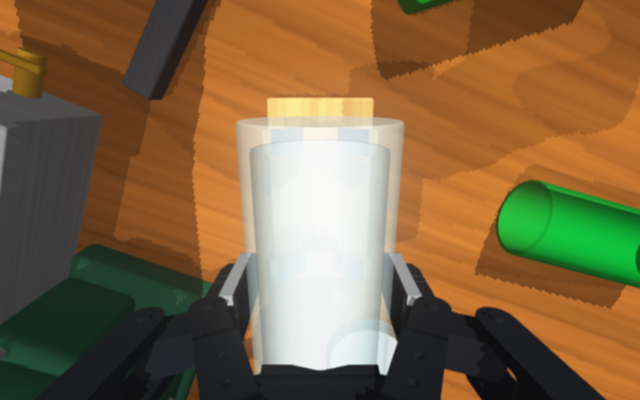

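```bash
python3 -m pendant '[[[0,0,4],[0,0,0],255],[[0,0,4],[0,0,0],255],[[0,0,4],[0,0,0],255],[[0.5,-1,4],[0,0,-2],255],[[1.5,-2.2,1],[0,0,-3],255],[[2,-3,0],[0,0,-3],255],[[2.5,-3.5,0],[0,0,-3],255],[[2.5,-3.5,0],[0,0,-3],255],[[2.5,-3.5,0],[0,0,-3],255],[[2,-3,0],[0,0,-2],255],[[1,-1.5,0],[0,0,-1],255],[[0,0,0],[0,0,0],255]]'; python3 st.py 89.5
```

```text
clock: 20.48
position: [0.5908, 0.0543, 0.2969]
ee_rot: [0.707, 0.707, -0.013, -0.004]
ft_force: [0.8, 0.6, -2.3]
grip_width: 0.692
20.475 pos [0.5908 0.0543 0.2969] yaw 90.01 toolz [-0.0244 -0.0128 -0.9996] f [ 0.8462  0.5553 -2.2762] t [ 0.1056 -0.1015 -0.0184] w 0.692 j [-0.5556  0.2699  0.4752  1.4752 -0.1126  1.4517  1.4921]
rotvec deg to go [ 0.7297 -1.4042 -0.5007]
```

```bash
python3 -m pendant '[[[1.5,-1.2,0],[0.4,-0.7,-0.3],255],[[1.5,-1.2,0],[0.3,-0.7,-0.2],255],[[0,0,0],[0,0,0],255],[[0,0,0],[0,0,0],255]]'; python3 st.py 89.5; python3 look.py w12
```

```text
clock: 20.98
position: [0.6222, 0.0315, 0.2959]
ee_rot: [0.709, 0.705, 0.001, -0.0]
ft_force: [1.0, 0.1, -3.7]
grip_width: 0.692
20.975 pos [0.6222 0.0315 0.2959] yaw 89.71 toolz [ 0.0002  0.0014 -1.    ] f [ 0.9646  0.1196 -3.6898] t [ 0.0271 -0.0272  0.0225] w 0.692 j [-0.4995  0.3237  0.4899  1.4175 -0.153   1.4375  1.5548]
rotvec deg to go [-0.0808  0.0139 -0.2147]
```

View pics/w12.png

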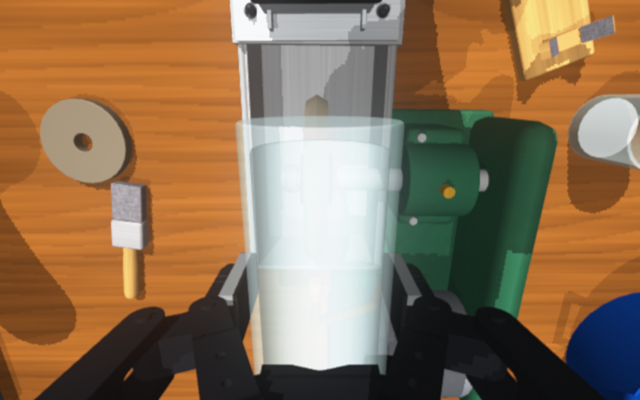

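```bash
cat > tilt.py <<'E'
from h import *
import sys
np.set_printoptions(precision=4,suppress=True)
c=dict(np.load(sys.argv[1]+'.npz'));p=pts(c);z0=manip.get_obs()['position'][2]
for v in range(114,340,12):
    s=p[v,280:361];s=s[np.isfinite(s[:,2])&(s[:,2]>z0)];
    if len(s)>5: k=np.argmax(s[:,2]);print(v,len(s),s[k],'mid y',s[:,1].mean(), 'top-TCP %.4f'%(np.percentile(s[:,2],95)-z0))
E
python3 tilt.py w12; python3 tilt.py w11 | head -3
python3 - <<'E'
from h import *
c=dict(np.load('w12.npz'));z=manip.get_obs()['position'][2]
print('near end rim top', ray(c,320,116.5,z+.0338), ray(c,320,116.5,z+.0038))
for u in (236.5,403.5): print(ray(c,u,122,z+.0038))
E
```

```text
126 81 [0.5523 0.0306 0.33  ] mid y 0.032232861275485705 top-TCP 0.0336
138 80 [0.5554 0.0228 0.331 ] mid y 0.03223106809916936 top-TCP 0.0347
150 80 [0.5585 0.0333 0.3325] mid y 0.0322855349111652 top-TCP 0.0349
162 81 [0.5621 0.0344 0.3311] mid y 0.03218278705255389 top-TCP 0.0347
174 81 [0.5655 0.0296 0.3313] mid y 0.03215900194076842 top-TCP 0.0348
186 81 [0.5689 0.0316 0.3318] mid y 0.03214538185842113 top-TCP 0.0347
198 81 [0.5726 0.0324 0.3316] mid y 0.03213139522428059 top-TCP 0.0347
210 81 [0.5766 0.0374 0.3309] mid y 0.03210985605442014 top-TCP 0.0345
222 81 [0.5802 0.0327 0.3311] mid y 0.03209527808501745 top-TCP 0.0346
234 81 [0.5841 0.0336 0.3313] mid y 0.0320849656670616 top-TCP 0.0346
246 81 [0.5881 0.0314 0.3311] mid y 0.032058365704615566 top-TCP 0.0345
258 80 [0.5919 0.032  0.3316] mid y 0.031926528178798694 top-TCP 0.0350
270 81 [0.5964 0.0308 0.3309] mid y 0.03201146276048378 top-TCP 0.0347
282 81 [0.6005 0.0317 0.3313] mid y 0.031977265369444965 top-TCP 0.0343
294 81 [0.6051 0.0336 0.331 ] mid y 0.031970253057459985 top-TCP 0.0345
306 81 [0.6093 0.0326 0.3314] mid y 0.03194637017199801 top-TCP 0.0346
318 81 [0.6144 0.0306 0.3308] mid y 0.03191823402260953 top-TCP 0.0345
330 81 [0.6192 0.0312 0.3308] mid y 0.03189972062515009 top-TCP 0.0343
near end rim top [0.54976159 0.03223773 0.3297408 ] [0.55133744 0.03231696 0.2997408 ]
[0.55312218 0.00181591 0.2997408 ]
[0.55344643 0.06282695 0.2997408 ]
```

```bash
python3 -m pendant '[[[0,-0.1,-2],[0,0,-0.2],255],[[0,0,-2],[0,0,0],255],[[0,0,-1.2],[0,0,0],255],[[0,0,0],[0,0,0],255],[[0,0,0],[0,0,0],255]]'; python3 st.py 89.5
```

```text
clock: 21.65
position: [0.622, 0.0329, 0.2444]
ee_rot: [0.709, 0.705, 0.002, -0.0]
ft_force: [0.0, -0.6, -3.1]
grip_width: 0.691
21.65 pos [0.622  0.0329 0.2444] yaw 89.70 toolz [ 0.0024  0.0031 -1.    ] f [ 0.004  -0.5521 -3.0752] t [-0.0252 -0.006   0.0341] w 0.691 j [-0.4988  0.3447  0.4811  1.4996 -0.1646  1.3344  1.562 ]
rotvec deg to go [-0.1749  0.1406 -0.2046]
```

```bash
python3 -m pendant '[[[0,-0.3,-1],[-0.2,0.1,-0.2],255],[[0,0,0],[0,0,0],255],[[0,0,-0.8],[0,0,0],255],[[0,0,0],[0,0,0],255]]'; python3 st.py 89.5
```

```text
clock: 22.15
position: [0.6224, 0.0296, 0.2262]
ee_rot: [0.71, 0.704, 0.001, 0.001]
ft_force: [-0.4, -0.5, -2.5]
grip_width: 0.689
22.15 pos [0.6224 0.0296 0.2262] yaw 89.49 toolz [ 0.0021 -0.0004 -1.    ] f [-0.3729 -0.4861 -2.4931] t [ 0.0034 -0.0563 -0.0122] w 0.689 j [-0.4947  0.3571  0.4801  1.5234 -0.1678  1.3002  1.5659]
rotvec deg to go [0.0253 0.1209 0.0135]
```

```bash
python3 -m pendant '[[[0,0,-0.4],[0,0.1,0],255],[[0,0,-0.25],[0,0,0],255],[[0,0,0],[0,0,0],255],[[0,0,0],[0,0,0],255]]'; python3 st.py 89.5; python3 look.py w13; python3 tilt.py w13|sed -n '1p;6p;12p;16p'; python3 - <<'E'
from h import *
for n in('scene','top'):
    c=cam(n);save(c,f'pics/{n}13.png');np.savez(f'{n}13.npz',**c)
c=np.load('scene13.npz');cv2.imwrite('pics/s13c.png',cv2.resize(c['pixels'][170:330,230:400,::-1],None,fx=3.6,fy=3.6,interpolation=cv2.INTER_CUBIC))
E
```

```text
clock: 22.65
position: [0.6226, 0.0297, 0.2194]
ee_rot: [0.71, 0.704, 0.0, 0.0]
ft_force: [-0.1, -0.1, -3.2]
grip_width: 0.691
22.65 pos [0.6226 0.0297 0.2194] yaw 89.49 toolz [ 0.0006 -0.0004 -1.    ] f [-0.054  -0.0918 -3.2011] t [ 0.0625 -0.0501  0.0237] w 0.691 j [-0.4934  0.363   0.4787  1.5305 -0.1707  1.2893  1.568 ]
rotvec deg to go [0.0233 0.0339 0.0094]
126 81 [0.5526 0.0326 0.2541] mid y 0.030686061153197112 top-TCP 0.0338
186 80 [0.5695 0.0297 0.2547] mid y 0.030641661331160218 top-TCP 0.0349
258 80 [0.5926 0.0316 0.2545] mid y 0.030274963522183018 top-TCP 0.0346
306 81 [0.6102 0.0292 0.2543] mid y 0.030165475670054537 top-TCP 0.0344
```

View pics/s13c.png

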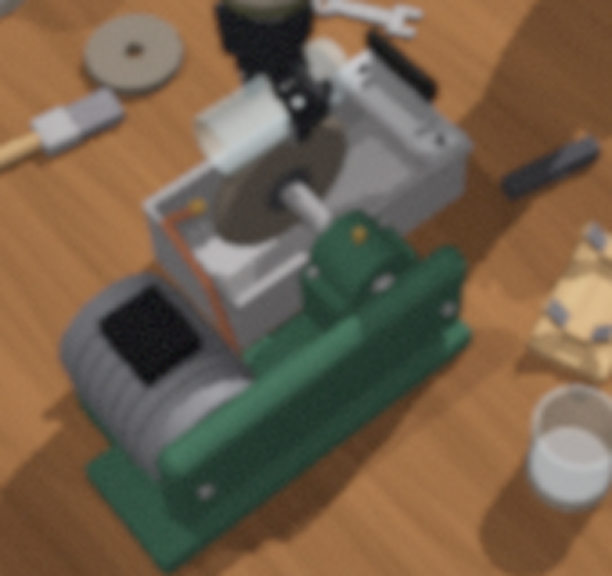

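View pics/w13.png

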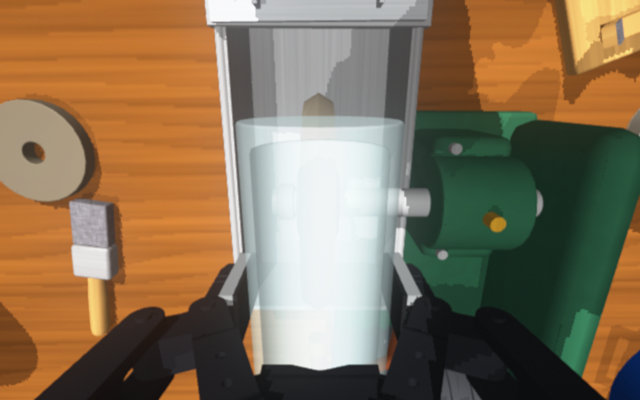

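View pics/top13.png

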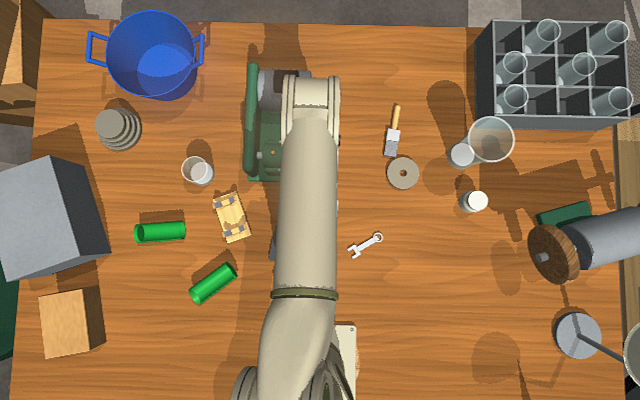

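```bash
python3 -m pendant '[[[0,0,0],[0,0,0],255],[[0,0,0],[0,0,0],255],[[0,0,0],[0,0,0],255],[[0,0,0],[0,0,0],255]]'; python3 st.py 89.5; python3 - <<'E'
from h import *
np.set_printoptions(precision=4,suppress=True)
c=dict(np.load('w8.npz'));p=pts(c);s=p[95:185,203:222].reshape(-1,3);s=s[s[:,2]>.16];print('strip top',np.median(s,0),s[:,1].min(),s[:,1].max())
f=p[75:185,240:250].reshape(-1,3);print('foot/ledge z',np.median(f[:,2]))
E
```

```text
clock: 23.3
position: [0.6226, 0.0297, 0.2197]
ee_rot: [0.71, 0.704, 0.0, 0.0]
ft_force: [-1.3, 0.6, -4.0]
grip_width: 0.692
23.3 pos [0.6226 0.0297 0.2197] yaw 89.49 toolz [ 0.0009 -0.0003 -1.    ] f [-1.3309  0.6234 -3.9843] t [ 0.0183 -0.0501 -0.0298] w 0.692 j [-0.4934  0.3628  0.4787  1.5303 -0.1706  1.2894  1.568 ]
rotvec deg to go [0.0177 0.0536 0.0085]
strip top [0.4742 0.0332 0.1723] -0.012050884432288272 0.0711706764615
foot/ledge z nan
```

Strip top measures 0.1723 m against the 0.172 expected, so the guard is flush. The arm is still, so I'm handing in.

```bash
python3 -c "
from workcell import manip
print(manip.hand_in())"
```

```text
the job is handed in; nothing more can be done
None
```

I fitted the guard on the ledge and let go of it, and I'm holding the clear glass level and still over the wheel. I handed the job in at about 23 s; no verdict was reported.

**Guard:**
- I lowered it over both pins and released it with no visible shift.
- A pin shows through the foot hole I could see.
- The top of its rubber strip measured 172.3 mm above the bench, against 172 mm expected.
- My direct reading of the ledge height in that view came back empty, so flush rests on the strip height and on where the gripper stopped (159.5 mm against 159.4 mm expected).

**Glass:**
- Its axis is at about 0.224 m, which leaves roughly 8–9 mm of air above the wheel.
- It is centred within about 1 mm of the measured crown at (0.6215, 0.030).
- It is level within about 0.5° and turned about −0.5°, matching the wheel's measured angle.
- The grip opening was steady, and I felt no contact force on the way across.

**Disagreements:** My readings of the grinder's angle differed by about 1.7° (−0.8° to +0.9°). The spacing I measured between the pins came out 1–2 mm short of 116 mm. Both are within the fit's tolerance.

**Other things on the bench:** those visible in the last views looked unmoved. In the last top view the arm hid the guard and most of the dressing stick. The stick looked in place in the scene view.

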